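Load the bench sander and hold its dead-man lever at the middle

ROBOT

A 6-joint arm with a two-finger parallel gripper is mounted at the origin on the work surface; the furniture and walls round the work are solid. World frame = base frame: x ahead of the robot, y to its left, z up, the work surface at z = 0. Lengths are in m, angles in rad, forces in N, time in s.
With the tool pointing down it reaches from about 0.225 to 0.875 m from the base axis. Payload 3.4 kg.
Tool frame: the origin (TCP) lies at the very end of the fingers, on their centre line; the grasp point (between the pads) lies 19 mm behind it; z points along the fingers, y is the direction in which the jaws open and shut (so a half turn about z gives the same grasp; the last joint's range is limited). The gripper opens to 85 mm and grips with 20 to 120 N. Pads are 22 mm wide; open, the fingers measure 114 mm over their backs; the gripper's body (76 mm by 85 mm) begins 54 mm behind the grasp point. The pads swing forward as they close: fully open they stand 13 mm farther back than shut.
Start: joints at [1.019, 0.276, 1.505, -0, 1.361, -0.121], TCP at [0.24, 0.522, 0.231] pointing down, gripper open.
Joint ranges: [-2.89, 2.89], [-0.75, 2.08], [0.22, 2.7], [-1.18, 4.32], [0.11, 2.71], [-2.7, 2.7]. Speed limits (rad/s): [2.57, 2.57, 3.14, 3.14, 3.14, 3.14].

INTERFACE

Orientations are given as a unit quaternion [w, x, y, z].
In Python, from rig import get_state, get_image, calibration, sign_off gives the robot as it stands. The module is installed in compiled form; this text tells all that it offers.
- The arm moves only by the tool drive_tool, never from a script. Its argument "targets" is one flat list of numbers, 7 for each row, row after row: the turn, a rotation vector about the tool's x, y, z in degrees, then the shift along the tool's x, y, z in mm, then the opening, from 0 (shut) to 1 (fully open). In form: [wx, wy, wz, tx, ty, tz, fingers, wx, wy, wz, tx, ty, tz, fingers, ...]. A call has 1 to 12 rows; each row shifts and turns the commanded pose from where the row before left it, along the tool's axes as they then stand; what a row does not reach is not made up. A row lasts 1/8 s, in which the tool goes at most 62.5 mm and 10.7 degrees, less where a joint would pass 70% of its speed; a pose out of reach is approached as far as the arm can. A call is refused whole if a number of a shift passes 62.5 or a number of a turn 10.7, either way. A call with a gripper value outside its range is refused whole. The fingers move at their own pace and stop on an object; "grip_force" is the grip in N (left out, the last holds). Time passes only in rows, so rows that do not move let the fingers close. It gives the time, the measured TCP pose, the force and the opening at its end, in the units of the state.
- get_state(): the state, without advancing time (a new reading comes with each control period).
- get_image(name): name is "scene" or "top" or "wrist"; returns the picture (420x560x3 uint8, red, green, blue); there is no depth.
- calibration(name): a dict with "mtx" (3x3 intrinsics, pixels), "world_to_cam" (4x4, takes a point from world to camera coordinates); the wrist camera has in their place "hand_eye" (4x4, takes a point from camera to tool coordinates, whose origin is the TCP and whose axes are the flange's). Camera axes: x right, y down, z forward; pixel columns grow to the right and rows downward; lengths in m; the calibration is good to about 2 mm. A picture is of the moment at which its call begins: read the wrist's pose just before it. calibration takes no time and is no camera call.
- sign_off(): hands the job in, once; it reports no verdict.
The state is a dict: "clock": time; "qpos": joint angles; "qd": joint speeds; "effort": joint torques, N m; "position": TCP position; "ee_rot": TCP orientation; "contact_force": force on the tool from outside, world axes, zero at the start; "moment": the same for the moment, N m; "width": finger opening in m.
Only numpy, scipy, OpenCV 4.12 (cv2) and the standard library are available. Lean on these libraries where they do the work, as an engineer would, in place of code of your own. Each camera call takes 0.05 s, during which the arm holds its last target.

TASK

Slide the small walnut block that lies in front of the sander end-first into the feed sleeve of this bench sander until it is fully home against the stop. Only then press the spring-loaded dead-man lever on top of the sander down to its middle position (not all the way to the bottom) and keep it there: the program finishes with the robot still holding the lever at the middle and the block still home. Leave the palm handle and the glue pot where they stand.

Things in the scene. Friction and masses are not known exactly. Their poses are not given: they have to be found in the camera images.
- work_block: Loose sawn walnut block, 23 wide (its x) x 58 long (its y) x 25 high (its z) mm, about 0.04 kg, lying flat on the bench top. Origin: centre of its underside. Its long axis is its own y axis; either end may go first.
- sander: Small bench sander, fixed, upright: grey housing 88 x 88 mm, top at 66 mm, on a 96 x 96 mm dark base plate; steel feed sleeve on its front (-x) face, dust port on its back, dead-man lever on top. Origin: centre of its underside, at bench level; x points from the sleeve to the back (the feed direction), z up. Block home: its centre at x = -74 mm, its underside at z = 30 mm, 26 mm of it outside the mouth.
- sleeve_mouth (a point): Open front end of the sleeve; point in the middle of its lower edge, 30 mm above the bench, at x = -77 mm of the sander, whose axes it shares. The sleeve is a straight rectangular hole along x, 26 mm wide, 28 mm high (z 30 to 58), 32 mm deep, 3 mm chamfer round the mouth. Outside it is 40 mm wide, z 24 to 64 mm.
- sleeve_stop (a point): The stop at the inner end of the sleeve; point in the middle of its lower edge, 30 mm above the bench, at x = -45 mm of the sander, whose axes it shares.
- deadman (a joint): Angle of the dead-man lever, rad: 0 released (up), grows as the lever is pressed down, 0.40 at the bottom. Middle position = 0.20. A spring pushes it up: about 3 N at the bar at 0, 8 N at 0.20, 13 N at the bottom. Its axle lies along the sander's y axis at x = 42, z = 80 mm of the sander, 60 mm from the bar.
- lever_bar (a point): Centre of the lever's round black bar, 16 mm diameter, 48 mm long, along the sander's y; press it from above. Centre at x = -14, z = 101 mm of the sander when released; -17, 89 in the middle; -18, 77 at the bottom. A steel gate plate by its left end (y = 37, x -23 to 6, top at z = 108 mm) has a window, z 83.5 to 94.5: in the middle position the pin on the bar's end is half way up it.
- palm_handle: Bystander: turned wooden palm handle standing upright, 51 mm diameter, 85 mm high; origin at the centre of its underside.
- glue_pot: Bystander: dark metal glue pot, 88 mm diameter, 76 mm high, beyond the sander; origin at the centre of its underside.
Not all that is in view belongs to the job. Several things have the shape of the work_block; the one meant has the colours described above.

How it is judged:
By the outcome, as a careful person would: the job done as asked, in the order asked, and still so for the second after the job is handed in, while the arm keeps its last pose, push and grip.
It also fails if it takes over 48 s, if anything falls off the work surface, if the arm or the gripper's body presses on something with over 40 N, if the wrist force passes 120 N, or if a joint passes its speed limit or range.

## Working session

There is one attempt and no reset: what is moved stays moved. The work goes in short steps, Python scripts to look and compute and a tool call to move; the robot and the scene stay as the last step left them, time stands still between calls to the robot, and variables do not carry over. Pictures are saved under pics/ and viewed, and the job is handed in when it is done.

Besides the shell and the picture viewer there is one more tool, called after "Call:" as name(argument=value, ...) on one line, values as JSON. drive_tool: Moves the arm, as the interface text tells. Its arguments: {"type":"object","properties":{"targets":{"type":"array"},"grip_force":{"type":"number"}},"required":["targets"]}

```bash
mkdir -p pics; python3 - <<'E'
from rig import *
import cv2
print(get_state())
for n in("scene","top","wrist"):
    c=calibration(n);print(n,{k:v.round(4).tolist() if hasattr(v,'round') else v for k,v in c.items()})
    cv2.imwrite(f"pics/{n}0.png",get_image(n)[:,:,::-1])
E
```

```text
{'clock': 0.0, 'qpos': array([ 1.01897430e+00,  2.76574493e-01,  1.50616322e+00,  1.29080917e-05,
        1.36064384e+00, -1.21012714e-01]), 'qd': array([ 0.00129951, -0.00034428, -0.00147193, -0.00027778,  0.00124749,
       -0.00123046]), 'effort': array([-2.88555611e-04, -4.16777301e+01, -2.45802909e+01, -5.21997044e-04,
        1.10232050e-02,  2.10115125e-07]), 'position': array([0.23985368, 0.52200737, 0.23043938]), 'ee_rot': array([-3.01221681e-04,  2.13743983e-01,  9.76889303e-01, -8.42226960e-04]), 'contact_force': array([-0.25370399,  0.25694256, -0.88225457]), 'moment': array([ 0.03502236, -0.02605901,  0.01290822]), 'width': 0.0851009339283394}
scene {'mtx': [[437.1753, 0.0, 280.0501], [0.0, 437.1753, 210.8793], [0.0, 0.0, 1.0]], 'world_to_cam': [[0.4716, -0.8817, -0.0111, 0.018], [-0.5528, -0.2858, -0.7828, 0.4337], [0.687, 0.3753, -0.6222, 0.4549], [0.0, 0.0, 0.0, 1.0]]}
top {'mtx': [[457.5941, 0.0, 276.2807], [0.0, 457.5941, 206.3335], [0.0, 0.0, 1.0]], 'world_to_cam': [[0.0182, -0.9998, -0.0018, 0.3028], [-0.9929, -0.0179, -0.1173, 0.4933], [0.1172, 0.0039, -0.9931, 0.9945], [0.0, 0.0, 0.0, 1.0]]}
wrist {'mtx': [[363.9828, 0.0, 280.4201], [0.0, 363.9828, 207.1552], [0.0, 0.0, 1.0]], 'hand_eye': [[0.0006, -0.9542, -0.2992, 0.0754], [1.0, 0.0007, -0.0002, 0.0005], [0.0004, -0.2992, 0.9542, -0.1427], [0.0, 0.0, 0.0, 1.0]]}
```

View pics/scene0.png

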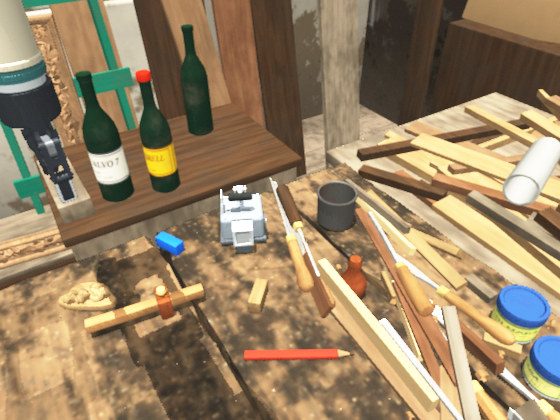

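View pics/top0.png

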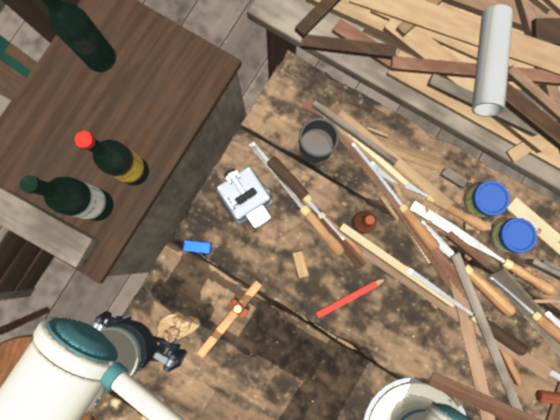

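View pics/wrist0.png

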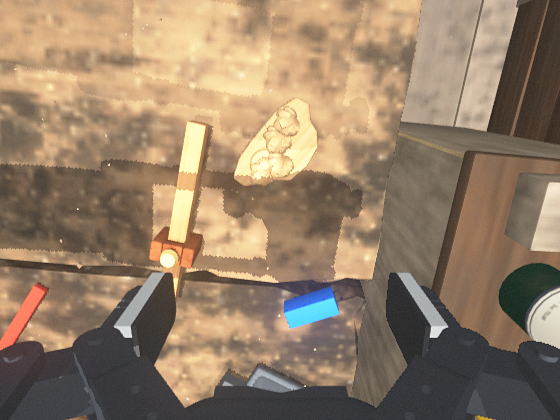

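```bash
python3 - <<'E'
import cv2
t=cv2.imread("pics/top0.png");s=cv2.imread("pics/scene0.png")
cv2.imwrite("pics/topc.png",cv2.resize(t[150:300,170:370],None,fx=4,fy=4,interpolation=3))
cv2.imwrite("pics/scc.png",cv2.resize(s[170:320,130:330],None,fx=4,fy=4,interpolation=3))
E
```

```text
(no output)
```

View pics/topc.png

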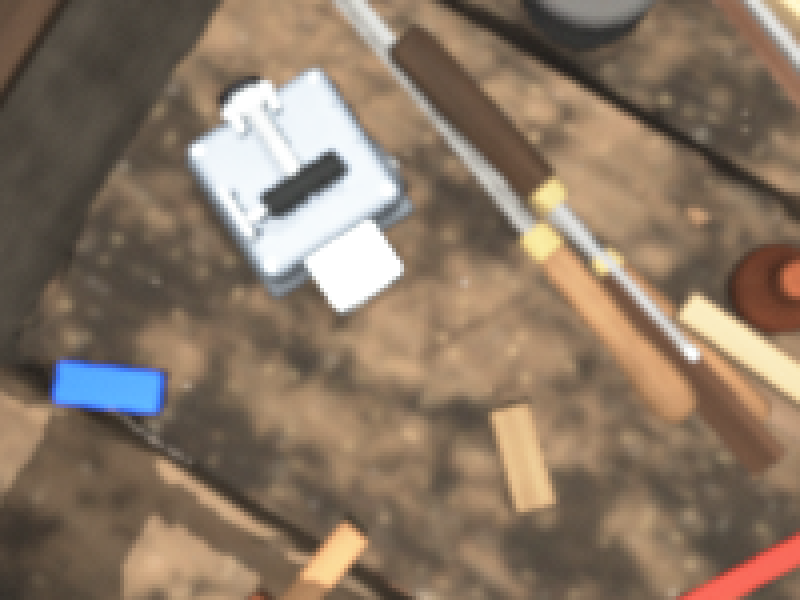

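View pics/scc.png

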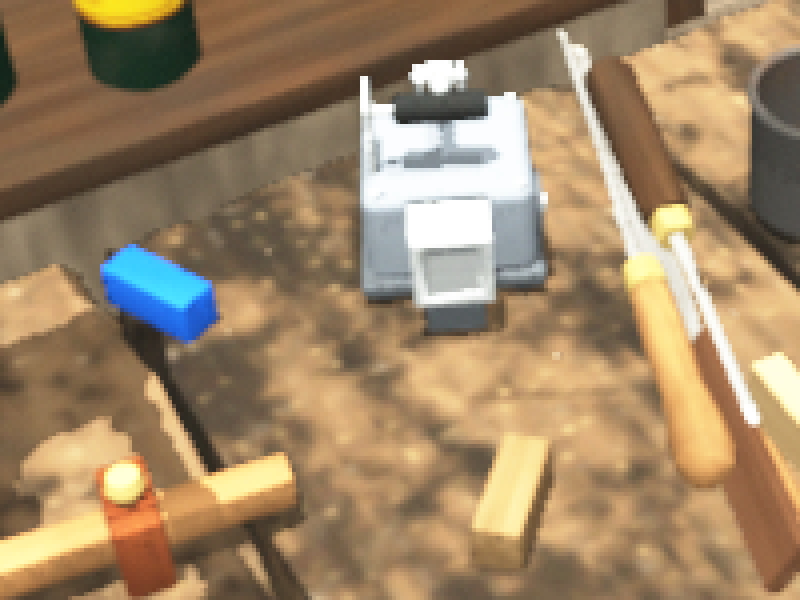

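```bash
cat > h.py <<'E'
import numpy as np, cv2
from scipy.spatial.transform import Rotation as R
from scipy.optimize import least_squares
from rig import *
def cam(name,st=None):
    c=calibration(name)
    if name!="wrist": return c["mtx"],c["world_to_cam"]
    T=np.eye(4);q=st["ee_rot"];T[:3,:3]=R.from_quat([q[1],q[2],q[3],q[0]]).as_matrix();T[:3,3]=st["position"]
    return c["mtx"],np.linalg.inv(T@c["hand_eye"])
def proj(K,W,P):
    P=np.atleast_2d(P);p=(W[:3,:3]@P.T+W[:3,3:]);p=K@p;return (p[:2]/p[2]).T
def back(K,W,uv,z):
    d=W[:3,:3].T@np.linalg.inv(K)@[uv[0],uv[1],1];o=-W[:3,:3].T@W[:3,3];return o+d*(z-o[2])/d[2]
def place(p,L):  # p=x,y,yaw
    L=np.atleast_2d(L).astype(float);c,s=np.cos(p[2]),np.sin(p[2])
    return np.c_[p[0]+c*L[:,0]-s*L[:,1],p[1]+s*L[:,0]+c*L[:,1],L[:,2]]
def fit(obs,p0):
    """obs: list (K,W,uv list,local pts)"""
    f=lambda p:np.concatenate([(proj(K,W,place(p,L))-np.array(uv)).ravel() for K,W,uv,L in obs])
    r=least_squares(f,p0,loss='soft_l1');return r.x,f(r.x).reshape(-1,2)
def snap(name,tag):
    st=get_state();im=get_image(name);cv2.imwrite(f"pics/{tag}.png",im[:,:,::-1]);np.save(f"pics/{tag}.npy",np.r_[st["position"],st["ee_rot"]]);return st
def load(tag):
    a=np.load(f"pics/{tag}.npy");return dict(position=a[:3],ee_rot=a[3:])
def goal(pos,yaw_y=None):
    "print tool-frame offset to world pos, and z turn to get tool pointing down with jaw axis along heading yaw_y"
    st=get_state();q=st["ee_rot"];M=R.from_quat([q[1],q[2],q[3],q[0]])
    print("clock",st["clock"],"pos",st["position"].round(4),"F",st["contact_force"].round(1),"w",round(st["width"],4))
    d=M.inv().apply(np.array(pos)-st["position"])*1000;print("shift (before turn)",d.round(1))
    if yaw_y is not None:
        best=None
        for k in(0,np.pi):
            y=np.array([np.cos(yaw_y+k),np.sin(yaw_y+k),0]);z=np.array([0,0,-1.]);x=np.cross(y,z)
            G=R.from_matrix(np.c_[x,y,z]);r=(M.inv()*G).as_rotvec(degrees=True);print("turn opt",r.round(2),"shift after",G.inv().apply(np.array(pos)-st["position"]).round(4)*1000)
E
python3 - <<'E'
from h import *
K,W=cam("top")
c=lambda u,v:(170+u/4-.375,150+v/4-.375)
# block top corners & sander features
for n,uv,z in[("blk",c(492,409),.025),("blk",c(530,404),.025),("blk",c(553,504),.025),("blk",c(517,511),.025),("sl",c(405,268),.064),("sl",c(345,312),.064),("sl",c(305,268),.064),("sl",c(366,222),.064),("barL",c(265,207),.101),("barR",c(342,162),.101),("blue",c(55,387),.025),("blue",c(163,392),.025)]:
    print(n,back(K,W,uv,z).round(4))
E
```

```text
blk [0.3871 0.2735 0.025 ]
blk [0.3902 0.2525 0.025 ]
blk [0.3355 0.2391 0.025 ]
blk [0.3313 0.259  0.025 ]
sl [0.4611 0.3228 0.064 ]
sl [0.4368 0.3545 0.064 ]
sl [0.4601 0.3766 0.064 ]
sl [0.4857 0.3443 0.064 ]
barL [0.4881 0.3957 0.101 ]
barR [0.5125 0.3562 0.101 ]
blue [0.3948 0.5167 0.025 ]
blue [0.3932 0.4565 0.025 ]
```

```bash
python3 - <<'E'
from h import *
goal([.344,.252,.17],np.radians(104))
E
```

```text
clock 0.15 pos [0.2399 0.5221 0.2306] F [0.8 0.1 0.3] w 0.0856
shift (before turn) [-207.4 -201.9   60.9]
turn opt [ -0.08  -0.04 -38.68] shift after [ -35.7 -287.3   60.6]
turn opt [-5.0000e-02  1.0000e-01  1.4132e+02] shift after [ 35.7 287.3  60.6]
```

Call:
drive_tool(targets=[0,0,-9.7,0,0,0,1,0,0,-9.7,0,0,0,1,0,0,-9.7,0,0,0,1,0,0,-9.6,0,0,0,1,0,0,0,-6,-48,10,1,0,0,0,-6,-48,10,1,0,0,0,-6,-48,10,1,0,0,0,-6,-48,10,1,0,0,0,-6,-48,10,1,0,0,0,-6,-47,10,1,0,0,0,0,0,0,1])

```text
clock: 1.52
position: [0.3446, 0.25, 0.1705]
ee_rot: [-0.001, -0.12, 0.993, -0.001]
contact_force: [-0.6, 0.7, -0.2]
width: 0.0853
```

```bash
python3 - <<'E'
from h import *
st=snap("wrist","w1");print(st);snap("top","t1");snap("scene","s1")
E
```

```text
{'clock': 1.525, 'qpos': array([ 4.64563628e-01,  9.87297641e-02,  1.89649309e+00, -8.41752054e-04,
        1.14878040e+00, -1.34575569e+00]), 'qd': array([ 0.0554991 ,  0.00367953, -0.03717288,  0.04241383,  0.00142021,
        0.02702108]), 'effort': array([-1.25827722e+00, -2.82743007e+01, -2.17053169e+01, -3.26767210e-01,
        1.89628021e-02, -1.75391589e-01]), 'position': array([0.34456909, 0.24999333, 0.17048538]), 'ee_rot': array([-1.00464943e-03, -1.19646935e-01,  9.92815698e-01, -7.68560081e-04]), 'contact_force': array([-0.61320133,  0.69617969, -0.2236602 ]), 'moment': array([ 0.0219616 , -0.08381182, -0.03343016]), 'width': 0.08534556046718615}
```

View pics/w1.png

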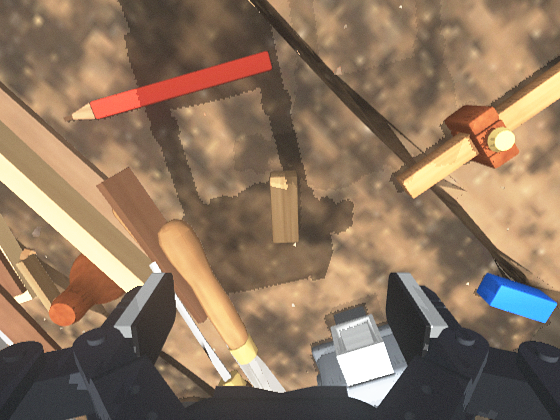

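```bash
python3 - <<'E'
import cv2
t=cv2.imread("pics/w1.png")
a=cv2.resize(t[155:260,240:330],None,fx=5.5,fy=5.5,interpolation=2)
cv2.imwrite("pics/w1a.png",a)
cv2.imwrite("pics/w1b.png",cv2.resize(t[295:395,300:420],None,fx=6,fy=6,interpolation=2))
t=cv2.imread("pics/t1.png");cv2.imwrite("pics/t1a.png",cv2.resize(t[155:240,200:300],None,fx=7,fy=7,interpolation=2))
E
```

```text
(no output)
```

View pics/w1a.png

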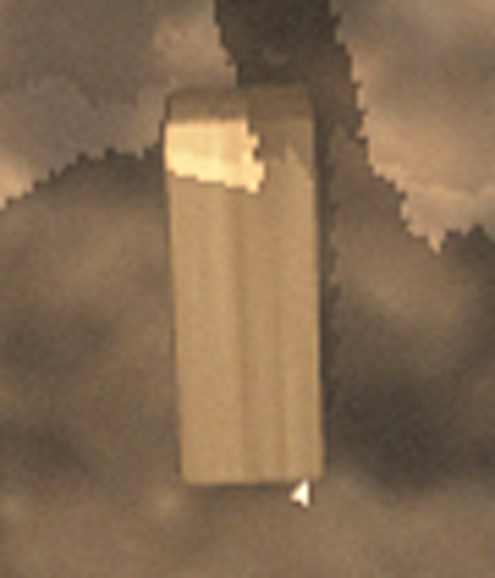

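View pics/w1b.png

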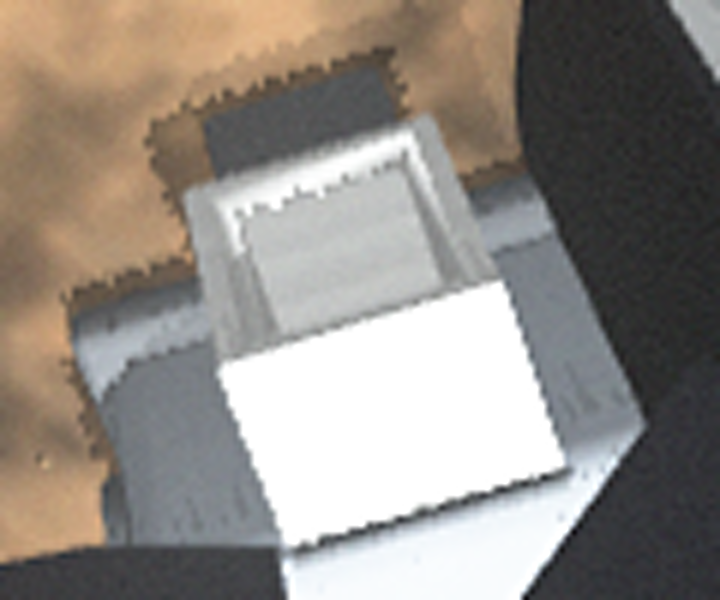

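View pics/t1a.png

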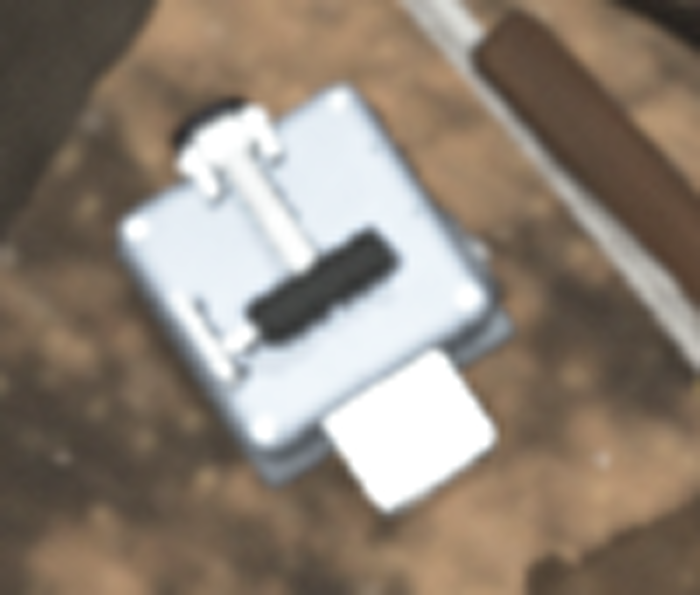

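```bash
python3 - <<'E'
from h import *
A=lambda o,s,l:[(o[0]+(u+.5)/s-.5,o[1]+(v+.5)/s-.5) for u,v in l]
st=load("w1");Kw,Ww=cam("wrist",st);Kt,Wt=cam("top")
sw=(Kw,Ww,A((300,295),6,[(222,362),(502,282),(430,117),(187,190),(565,470),(290,548)]),np.array([[-77,-20,64],[-77,20,64],[-77,20,24],[-77,-20,24],[-44,20,64],[-44,-20,64]])/1e3)
tp=(Kt,Wt,A((200,155),7,[(435,350),(497,435),(388,513),(325,428),(258,320),(388,250)]),np.array([[-44,-20,64],[-77,-20,64],[-77,20,64],[-44,20,64],[-14,24,101],[-14,-24,101]])/1e3)
for o in([sw],[tp],[sw,tp]):
    p,r=fit(o,[.512,.384,.63]);print("sander",p[:2].round(4),np.degrees(p[2]).round(2));print(r.round(1).tolist())
bw=(Kw,Ww,A((240,155),5.5,[(164,122),(316,124),(323,480),(182,482),(168,95)]),np.array([[-29,-11.5,25],[-29,11.5,25],[29,11.5,25],[29,-11.5,25],[-29,-11.5,0]])/1e3)
p,r=fit([bw],[.36,.256,.25]);print("block",p[:2].round(4),np.degrees(p[2]).round(2));print(r.round(1).tolist())
E
```

```text
sander [0.5132 0.3844] 33.56
[[-0.3, 0.6], [0.3, 0.1], [0.6, -0.8], [-0.7, -0.4], [0.1, 0.2], [-0.1, 0.2]]
sander [0.5116 0.3839] 34.55
[[0.3, 0.1], [-0.2, 0.6], [-0.1, -0.3], [0.5, -0.9], [-0.6, 1.9], [0.1, -0.7]]
sander [0.5131 0.3842] 33.55
[[-0.4, 0.4], [0.2, -0.1], [0.5, -1.0], [-0.8, -0.5], [-0.1, -0.0], [-0.2, 0.0], [-0.1, -0.3], [-0.7, 0.4], [-0.9, -0.8], [-0.0, -1.5], [-0.9, 1.1], [0.0, -1.2]]
block [0.3611 0.257 ] 15.72
[[-0.3, 0.3], [0.5, -1.0], [0.6, 0.7], [-0.7, 1.1], [-0.1, -1.1]]
```

```bash
python3 - <<'E'
from h import *
goal([.3447,.2524,.004],np.radians(105.7))
E
```

```text
clock 1.675 pos [0.3446 0.2533 0.1715] F [ 0.4 -0.4 -0.3] w 0.0853
shift (before turn) [  0.2  -1.1 167.5]
turn opt [ 0.05  0.02 -1.7 ] shift after [  0.2  -0.9 167.5]
turn opt [ 4.000e-02 -8.000e-02  1.783e+02] shift after [ -0.2   0.9 167.5]
```

Call:
drive_tool(targets=[0,0,-1.7,0,-1,30,0.6,0,0,0,0,0,30,0.6,0,0,0,0,0,20,0.6,0,0,0,0,0,0,0.6,0,0,0,0,0,0,0.6])

```text
clock: 2.3
position: [0.3453, 0.2529, 0.0921]
ee_rot: [0.001, -0.137, 0.991, 0.0]
contact_force: [1.1, 0.5, 0.3]
width: 0.0512
```

```bash
python3 - <<'E'
from h import *
st=snap("wrist","w2");print(st["position"],st["qd"].round(3),st["width"])
K,W=cam("wrist",st);p=[.3611,.257,np.radians(15.7)]
print(proj(K,W,place(p,np.array([[-29,-11.5,25],[-29,11.5,25],[29,11.5,25],[29,-11.5,25]])/1e3)).round(1))
goal([.3447,.2524,.004],np.radians(105.7))
E
```

```text
[0.34528466 0.25291378 0.0920526 ] [-0.008 -0.011 -0.006  0.     0.001 -0.001] 0.05119282567512159
[[261.2 202. ]
 [299.5 202.1]
 [297.9 287.7]
 [262.4 287.7]]
clock 2.35 pos [0.3455 0.2528 0.0923] F [ 1.1 -0.7  1. ] w 0.051
shift (before turn) [ 1.  -0.2 88.2]
turn opt [0.03 0.12 0.08] shift after [ 0.9 -0.2 88.3]
turn opt [-1.9000e-01  5.0000e-02 -1.7992e+02] shift after [-0.9  0.2 88.3]
```

View pics/w2.png

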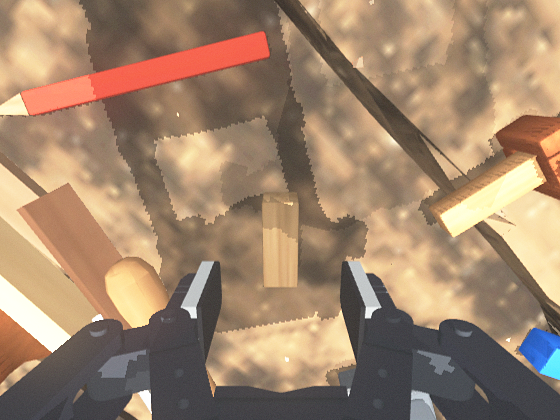

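Call:
drive_tool(targets=[0,0,0,1,0,30,0.6,0,0,0,0,0,30,0.6,0,0,0,0,0,20,0.6,0,0,0,0,0,8,0.6,0,0,0,0,0,0,0.6,0,0,0,0,0,0,0,0,0,0,0,0,0,0,0,0,0,0,0,0,0,0,0,0,0,0,0,0], grip_force=40)

```text
clock: 3.48
position: [0.3446, 0.252, 0.0043]
ee_rot: [0.001, -0.137, 0.991, 0.0]
contact_force: [-1.9, 0.3, 5.9]
width: 0.022
```

```bash
python3 - <<'E'
from h import *
st=snap("wrist","w3");print(st)
E
```

```text
{'clock': 3.475, 'qpos': array([ 4.67938574e-01,  3.25456208e-01,  2.13273353e+00,  2.02939503e-04,
        6.81108241e-01, -1.37729947e+00]), 'qd': array([ 0.00172753, -0.00035194, -0.00122369,  0.00023078, -0.00017313,
        0.00191101]), 'effort': array([-1.60265942e-01, -3.09473276e+01, -1.25219285e+01, -5.25992713e-02,
       -2.00860952e-01,  3.86476895e-03]), 'position': array([0.34463204, 0.2519798 , 0.0042732 ]), 'ee_rot': array([ 1.06438557e-03, -1.36712523e-01,  9.90610098e-01,  4.33079391e-04]), 'contact_force': array([-1.90150933,  0.30250734,  5.88672855]), 'moment': array([-0.00336079,  0.11217697,  0.01692897]), 'width': 0.021952958819735295}
```

View pics/w3.png

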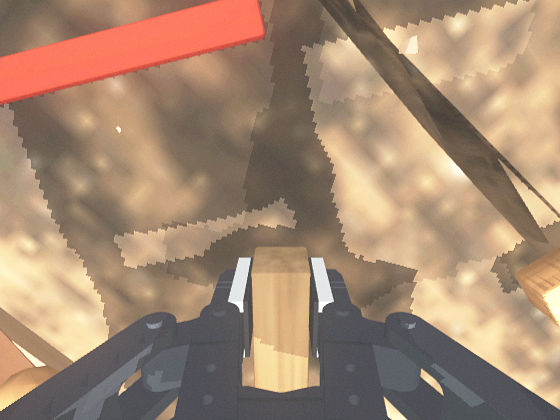

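```bash
python3 - <<'E'
from h import *
p=[.5131,.3842,np.radians(33.6)]
t=place(p,[[-.135,0,.036]])[0];print(t);goal(t,np.radians(123.6))
E
```

```text
[0.40065563 0.30949214 0.036     ]
clock 3.525 pos [0.3446 0.252  0.0043] F [ 0.3 -0.1  7. ] w 0.0216
shift (before turn) [-69.6  40.2 -31.6]
turn opt [ 1.000e-02  1.300e-01 -1.788e+01] shift after [-78.5  16.9 -31.7]
turn opt [ 1.9000e-01 -2.0000e-02  1.6212e+02] shift after [ 78.5 -16.9 -31.7]
```

Call:
drive_tool(targets=[0,0,0,0,0,-16,0,0,0,0,0,0,-16,0,0,0,-9,0,0,0,0,0,0,-8.9,0,0,0,0,0,0,0,-20,4,0,0,0,0,0,-20,4,0,0,0,0,0,-20,4,0,0,0,0,0,-18,5,0,0,0,0,0,0,0,0,0,0,0,0,0,0,0,0])

```text
clock: 4.78
position: [0.3983, 0.3081, 0.0351]
ee_rot: [-0.001, -0.289, 0.957, -0.0]
contact_force: [-0.0, -0.4, -0.2]
width: 0.0219
```

```bash
python3 - <<'E'
from h import *
st=snap("wrist","w4");snap("scene","s4");snap("top","t4")
p=[.5131,.3842,np.radians(33.6)]
goal(place(p,[[-.135,0,.036]])[0],np.radians(123.6))
t=cv2.imread("pics/w4.png");cv2.imwrite("pics/w4a.png",cv2.resize(t[230:420,180:380],None,fx=3.1,fy=3.1,interpolation=2))
t=cv2.imread("pics/s4.png");cv2.imwrite("pics/s4a.png",cv2.resize(t[150:290,170:310],None,fx=4.2,fy=4.2,interpolation=2))
E
```

```text
clock 4.925 pos [0.3985 0.3082 0.0353] F [ 0.1 -0.1 -0. ] w 0.0218
shift (before turn) [-2.5 -0.1 -0.7]
turn opt [ 0.   -0.05  0.01] shift after [-2.5 -0.1 -0.7]
turn opt [ 9.0000e-02  0.0000e+00 -1.7999e+02] shift after [ 2.5  0.1 -0.7]
```

View pics/w4.png

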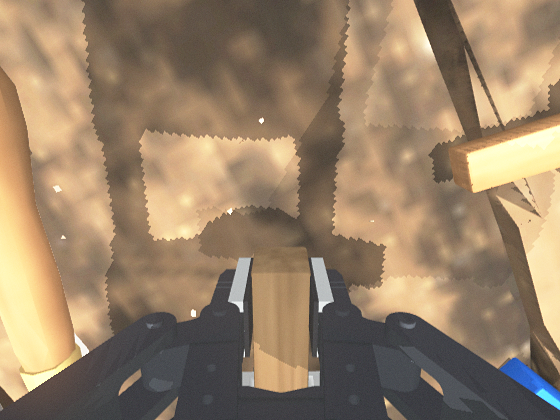

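View pics/s4a.png

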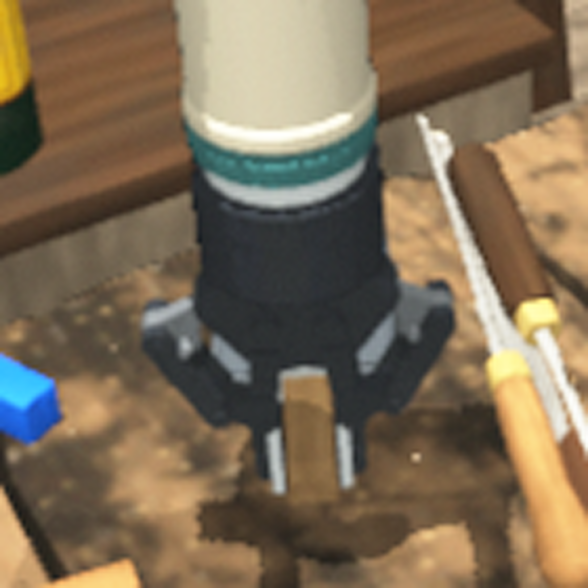

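View pics/t4.png

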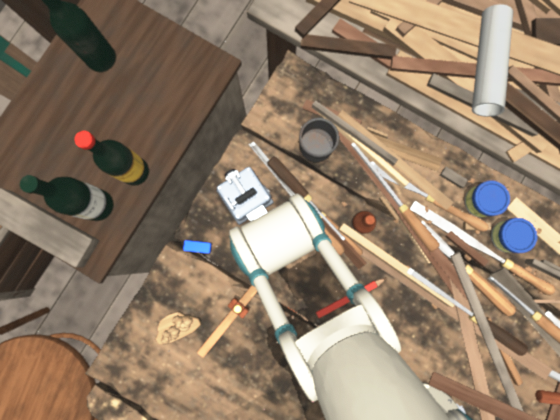

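Call:
drive_tool(targets=[0,0,0,-6,0,-0.5,0,0,0,0,-6,0,0,0,0,0,0,-5,0,0,0,0,0,0,-4,0,0,0,0,0,0,-4,0,0,0,0,0,0,0,0,0,0])

```text
clock: 5.68
position: [0.4205, 0.3229, 0.0358]
ee_rot: [0.0, -0.289, 0.957, 0.0]
contact_force: [0.3, 0.3, -0.4]
width: 0.0219
```

```bash
python3 - <<'E'
from h import *
p=[.5131,.3842,np.radians(33.6)]
goal(place(p,[[-.091,0,.0355]])[0],np.radians(123.6))
snap("scene","s5")
t=cv2.imread("pics/s5.png");cv2.imwrite("pics/s5a.png",cv2.resize(t[150:290,170:310],None,fx=4.2,fy=4.2,interpolation=2))
E
```

```text
clock 5.675 pos [0.4205 0.3229 0.0358] F [ 0.3  0.3 -0.4] w 0.0219
shift (before turn) [-20.   -0.2   0.3]
turn opt [0.   0.01 0.02] shift after [-20.   -0.2   0.3]
turn opt [-2.0000e-02  0.0000e+00 -1.7998e+02] shift after [20.   0.2  0.3]
```

View pics/s5a.png

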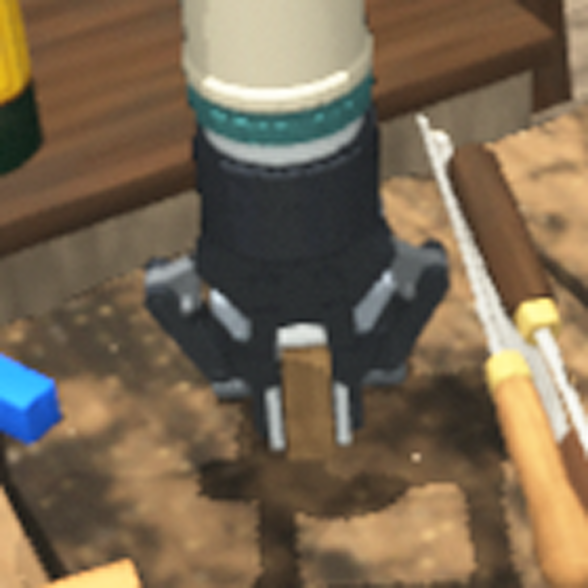

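Call:
drive_tool(targets=[0,0,0,-5,0,0,0,0,0,0,-5,0,0,0,0,0,0,-4,0,0,0,0,0,0,0,0,0,0,0,0,0,-3,0,0,0,0,0,0,0,0,0,0])

```text
clock: 6.48
position: [0.4346, 0.3322, 0.0358]
ee_rot: [0.0, -0.289, 0.957, 0.0]
contact_force: [0.1, -0.9, -0.5]
width: 0.0219
```

```bash
python3 - <<'E'
from h import *
p=[.5131,.3842,np.radians(33.6)]
goal(place(p,[[-.091,0,.0355]])[0],np.radians(123.6))
E
```

```text
clock 6.475 pos [0.4346 0.3322 0.0358] F [ 0.1 -0.9 -0.5] w 0.0219
shift (before turn) [-3.1 -0.2  0.3]
turn opt [0.   0.02 0.02] shift after [-3.1 -0.2  0.3]
turn opt [-3.0000e-02  0.0000e+00 -1.7998e+02] shift after [3.1 0.2 0.3]
```

Call:
drive_tool(targets=[0,0,0,-1.5,0,0,0,0,0,0,-1.5,0,0,0,0,0,0,0,0,0,0])

```text
clock: 6.85
position: [0.4371, 0.3339, 0.0359]
ee_rot: [0.0, -0.289, 0.957, 0.0]
contact_force: [0.3, -0.5, -0.2]
width: 0.0218
```

Call:
drive_tool(targets=[0,0,0,-1,0,0,0,0,0,0,0,0,0,0])

```text
clock: 7.1
position: [0.4376, 0.3343, 0.0358]
ee_rot: [-0.0, -0.289, 0.957, -0.0]
contact_force: [-0.3, -0.3, -0.5]
width: 0.0215
```

Call:
drive_tool(targets=[0,0,0,-1,0,0,0,0,0,0,0,0,0,0])

```text
clock: 7.35
position: [0.4376, 0.3343, 0.0356]
ee_rot: [-0.001, -0.289, 0.957, -0.0]
contact_force: [-1.9, -2.4, 1.4]
width: 0.0222
```

Call:
drive_tool(targets=[0,0,0,-1,0,0,0,0,0,0,0,0,0,0])

```text
clock: 7.6
position: [0.4376, 0.3343, 0.0355]
ee_rot: [-0.002, -0.289, 0.957, -0.001]
contact_force: [-3.4, -3.6, 2.4]
width: 0.0219
```

Call:
drive_tool(targets=[0,0,0,1,0,1,0,0,0,0,0,0,0,0.5,0,0,0,0,0,0,0.5,0,0,0,0,0,0,0.5,0,0,0,0,0,0,0.5,0,0,0,15,0,0,0.5,0,0,0,20,0,0,0.5,0,0,0,20,0,0,0.5,0,0,0,0,0,0,0.5])

```text
clock: 8.72
position: [0.3903, 0.3031, 0.0347]
ee_rot: [-0.001, -0.289, 0.957, -0.0]
contact_force: [0.8, 1.0, -0.3]
width: 0.0428
```

```bash
python3 - <<'E'
from h import *
st=snap("wrist","w6");print(st["position"],st["contact_force"],st["width"]);snap("scene","s6")
t=cv2.imread("pics/s6.png");cv2.imwrite("pics/s6a.png",cv2.resize(t[150:290,170:310],None,fx=4.2,fy=4.2,interpolation=2))
E
```

```text
[0.3903273  0.30308233 0.03468701] [ 0.83578469  0.96195872 -0.3029065 ] 0.04279711872197971
```

View pics/w6.png

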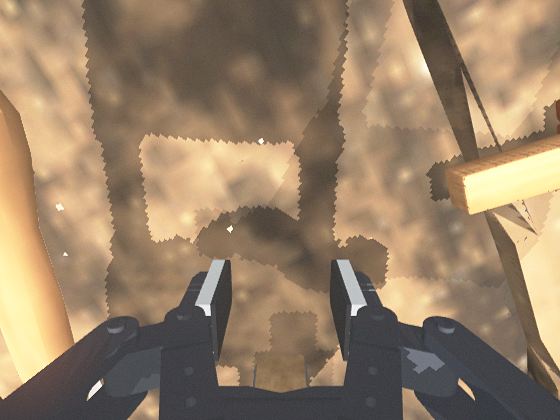

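View pics/s6a.png

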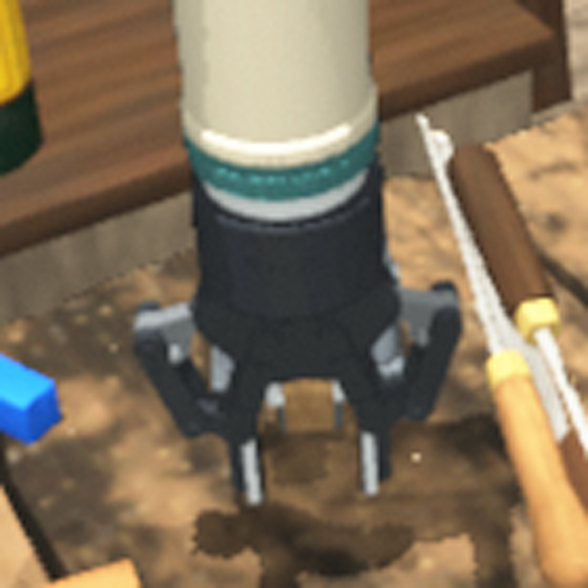

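Call:
drive_tool(targets=[0,0,0,0,0,0,0,0,0,0,0,0,0,0,0,0,0,0,0,0,0,0,0,0,-10,0,0,0,0,0,0,-10,0,0,0,0,0,0,-7,0,0,0,0,0,0,0,0,0,0,0,0,0,-3,0,0,0,0,0,0,0,0,0,0])

```text
clock: 9.95
position: [0.4176, 0.321, 0.0347]
ee_rot: [-0.0, -0.289, 0.957, -0.0]
contact_force: [-0.6, -0.3, 0.0]
width: -0.0
```

Call:
drive_tool(targets=[0,0,0,-1.5,0,0,0,0,0,0,0,0,0,0])

```text
clock: 10.2
position: [0.4176, 0.321, 0.0347]
ee_rot: [-0.001, -0.289, 0.957, -0.0]
contact_force: [-3.3, -2.3, 3.2]
width: -0.0
```

Call:
drive_tool(targets=[0,0,0,-1.5,0,0,0,0,0,0,0,0,0,0])

```text
clock: 10.45
position: [0.4175, 0.321, 0.0346]
ee_rot: [-0.003, -0.289, 0.957, -0.001]
contact_force: [-6.2, -4.5, 5.3]
width: -0.0
```

Call:
drive_tool(targets=[0,0,0,-1.5,0,0,0,0,0,0,0,0,0,0])

```text
clock: 10.7
position: [0.4175, 0.321, 0.0345]
ee_rot: [-0.004, -0.289, 0.957, -0.001]
contact_force: [-7.9, -6.0, 7.4]
width: -0.0001
```

Call:
drive_tool(targets=[0,0,0,20,0,0,0,0,0,0,30,0,0,0,0,0,0,0,0,-50,0,0,0,0,0,0,-60,0,0,0,0,0,0,-15,0,0,0,0,0,0,0,0])

```text
clock: 11.45
position: [0.3809, 0.2965, 0.1608]
ee_rot: [0.002, -0.289, 0.957, 0.0]
contact_force: [-0.7, 0.8, 0.2]
width: 0.0003
```

```bash
python3 - <<'E'
from h import *
st=snap("wrist","w7");print(st["position"],st["contact_force"],st["width"],st["clock"])
t=cv2.imread("pics/w7.png");cv2.imwrite("pics/w7a.png",cv2.resize(t[250:420,200:400],None,fx=3.5,fy=3.5,interpolation=2))
p=[.5131,.3842,np.radians(33.6)];K,W=cam("wrist",st)
L=np.array([[-103,-11.5,55],[-103,11.5,55],[-103,11.5,30],[-77,-20,64],[-77,20,64],[-77,20,24]])/1e3
print(proj(K,W,place(p,L)).round(1))
goal(place(p,[[-.016,0,.130]])[0],np.radians(123.6))
E
```

```text
[0.38088448 0.29647234 0.16080997] [-0.67394572  0.82969558  0.22955041] 0.0003420518913821054 11.45
[[266.  273.5]
 [296.3 273.5]
 [295.  259.1]
 [254.7 310. ]
 [307.5 310. ]
 [304.2 283.5]]
clock 11.5 pos [0.3798 0.2959 0.1593] F [ 0.7 -0.4 -1.5] w -0.0003
shift (before turn) [-143.9   -0.2   29.4]
turn opt [0.01 0.02 0.01] shift after [-143.9   -0.2   29.3]
turn opt [-3.0000e-02  1.0000e-02 -1.7999e+02] shift after [143.9   0.2  29.3]
```

View pics/w7.png

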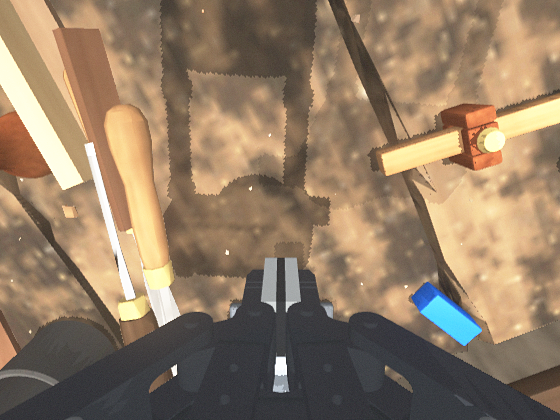

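Call:
drive_tool(targets=[0,0,0,-36,0,0,0,0,0,0,-36,0,0,0,0,0,0,-36,0,0,0,0,0,0,-36,0,0,0,0,0,0,0,0,0,0,0,0,0,0,0,0,0])

```text
clock: 12.25
position: [0.4984, 0.3748, 0.1574]
ee_rot: [-0.002, -0.289, 0.957, -0.001]
contact_force: [0.2, 0.0, 0.6]
width: 0.0003
```

```bash
python3 - <<'E'
from h import *
st=snap("wrist","w8");snap("scene","s8");print(st["position"],st["contact_force"],st["qd"].round(3))
p=[.5131,.3842,np.radians(33.6)];K,W=cam("wrist",st)
L=np.array([[-103,-11.5,55],[-103,11.5,55],[-103,11.5,30],[-77,-20,64],[-77,20,64],[-77,20,24],[-14,24,101]])/1e3
print(proj(K,W,place(p,L)).round(1))
t=cv2.imread("pics/s8.png");cv2.imwrite("pics/s8a.png",cv2.resize(t[150:290,170:310],None,fx=4.2,fy=4.2,interpolation=2))
goal(place(p,[[-.016,0,.112]])[0],np.radians(123.6))
E
```

```text
[0.49835132 0.37475902 0.15738304] [0.19206451 0.03447064 0.60086811] [ 0.    -0.024  0.006 -0.     0.004  0.   ]
[[262.9  77.4]
 [299.1  77.4]
 [297.4  79.1]
 [249.4 120.3]
 [312.6 120.3]
 [308.  116.8]
 [321.8 234.6]]
clock 12.35 pos [0.4984 0.3748 0.1586] F [-0.2  0.1 -0.1] w 0.0
shift (before turn) [-1.6 -0.3 46.6]
turn opt [ 0.01 -0.17  0.02] shift after [-1.5 -0.3 46.6]
turn opt [ 2.7000e-01  2.0000e-02 -1.7998e+02] shift after [ 1.5  0.3 46.6]
```

View pics/w8.png

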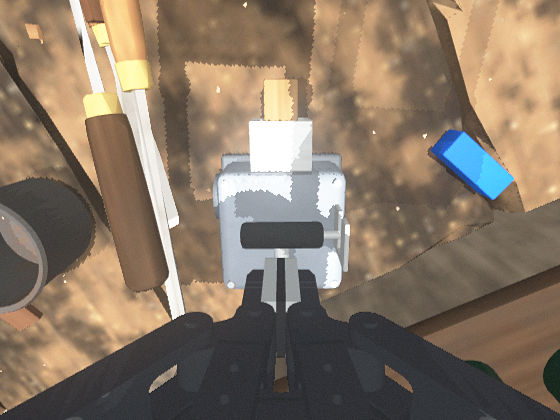

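View pics/s8a.png

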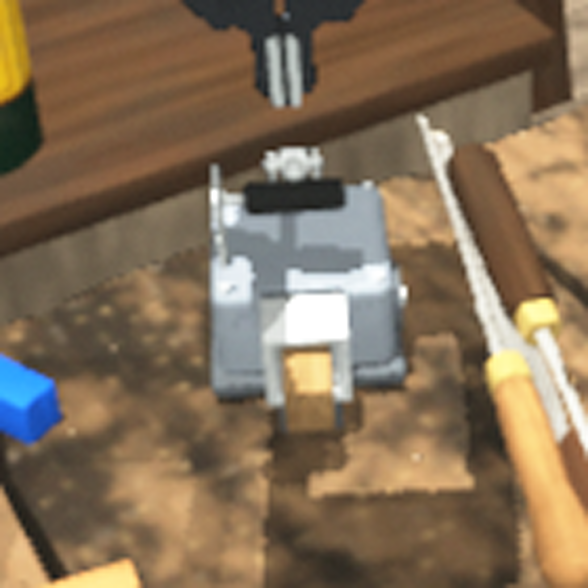

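Call:
drive_tool(targets=[0,0,0,-1.5,0,20,0,0,0,0,0,0,20,0,0,0,0,0,0,5,0,0,0,0,0,0,0,0,0,0,0,0,0,0,0])

```text
clock: 12.98
position: [0.5014, 0.3767, 0.1158]
ee_rot: [0.001, -0.289, 0.957, 0.0]
contact_force: [-0.1, -0.6, 0.2]
width: 0.0001
```

Call:
drive_tool(targets=[0,0,0,0,0,3,0,0,0,0,0,0,0,0])

```text
clock: 13.22
position: [0.501, 0.3764, 0.1119]
ee_rot: [0.0, -0.289, 0.957, 0.0]
contact_force: [-0.1, -0.8, -0.2]
width: -0.0
```

Call:
drive_tool(targets=[0,0,0,0,0,2,0,0,0,0,0,0,0,0])

```text
clock: 13.48
position: [0.5009, 0.3763, 0.1096]
ee_rot: [-0.0, -0.289, 0.957, -0.0]
contact_force: [-1.2, 0.2, 0.1]
width: 0.0
```

Call:
drive_tool(targets=[0,0,0,0,0,2,0,0,0,0,0,0,0,0])

```text
clock: 13.72
position: [0.501, 0.3764, 0.1081]
ee_rot: [0.0, -0.289, 0.957, 0.0]
contact_force: [-1.0, -1.0, 4.0]
width: -0.0005
```

Call:
drive_tool(targets=[0,0,0,-1,0,3,0,0,0,0,0,0,3,0,0,0,0,0,0,3,0,0,0,0,0,0,0,0,0,0,0,0,0,0,0])

```text
clock: 14.35
position: [0.5001, 0.3758, 0.0994]
ee_rot: [-0.002, -0.289, 0.957, -0.001]
contact_force: [-4.5, -2.4, 8.4]
width: 0.0001
```

```bash
python3 - <<'E'
from h import *
p=[.5131,.3842,np.radians(33.6)]
goal(place(p,[[-.017,0,.097]])[0],np.radians(123.6))
E
```

```text
clock 14.35 pos [0.5001 0.3758 0.0994] F [-4.5 -2.4  8.4] w 0.0001
shift (before turn) [ 1.5 -0.2  2.4]
turn opt [-0.01 -0.23  0.02] shift after [ 1.5 -0.2  2.4]
turn opt [ 3.6000e-01 -1.0000e-02 -1.7998e+02] shift after [-1.5  0.2  2.4]
```

Call:
drive_tool(targets=[0,0,0,0.5,0,1.5,0,0,0,0,0.5,0,1.2,0,0,0,0,0,0,0,0,0,0,0,0,0,0,0])

```text
clock: 14.85
position: [0.4994, 0.3754, 0.0969]
ee_rot: [-0.002, -0.289, 0.957, -0.001]
contact_force: [-4.2, -3.5, 8.8]
width: 0.0002
```

```bash
python3 - <<'E'
from h import *
p=[.5131,.3842,np.radians(33.6)]
goal(place(p,[[-.017,0,.097]])[0],np.radians(123.6))
st=snap("wrist","w9");snap("scene","s9");snap("top","t9")
for tag,n in(("w9","wrist"),("s9","scene")):
  K,W=cam(n,load("w9"))
  for nm,z,x in(("rel",101,-14),("mid",89,-17),("bot",77,-18)): print(tag,nm,proj(K,W,place(p,np.array([[x,24,z],[x,-24,z]])/1e3)).round(1).tolist())
t=cv2.imread("pics/s9.png");cv2.imwrite("pics/s9a.png",cv2.resize(t[180:260,205:285],None,fx=7,fy=7,interpolation=2))
E
```

```text
clock 14.85 pos [0.4994 0.3754 0.0969] F [-4.2 -3.5  8.8] w 0.0002
shift (before turn) [ 0.7 -0.2 -0.1]
turn opt [-0.   -0.19  0.03] shift after [ 0.7 -0.2 -0.1]
turn opt [ 3.0000e-01 -1.0000e-02 -1.7997e+02] shift after [-0.7  0.2 -0.1]
w9 rel [[337.5, 283.8], [225.1, 283.6]]
w9 mid [[333.9, 264.8], [228.6, 264.7]]
w9 bot [[330.5, 251.9], [231.9, 251.8]]
s9 rel [[228.9, 196.6], [252.8, 195.1]]
s9 mid [[229.4, 202.3], [253.2, 200.7]]
s9 bot [[229.9, 207.3], [253.5, 205.7]]
```

View pics/w9.png

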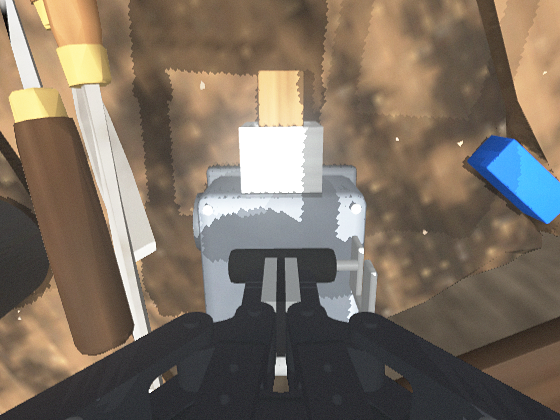

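View pics/s9a.png

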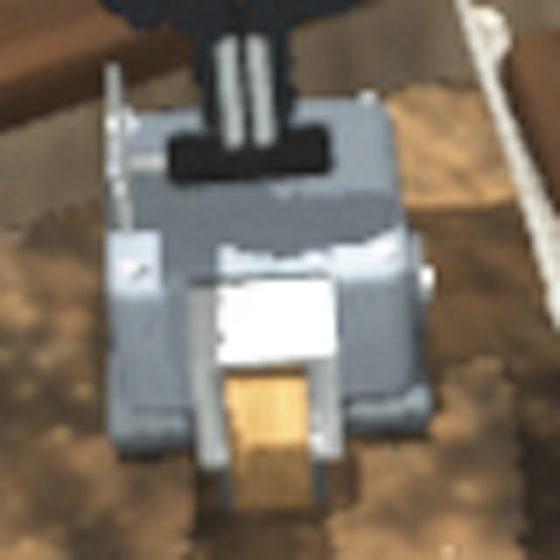

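Call:
drive_tool(targets=[0,0,0,0,0,0,0,0,0,0,0,0,0,0,0,0,0,0,0,0,0,0,0,0,0,0,0,0])

```text
clock: 15.5
position: [0.4994, 0.3754, 0.0969]
ee_rot: [-0.002, -0.289, 0.957, -0.001]
contact_force: [-4.6, -3.6, 8.7]
width: 0.0002
```

```bash
python3 - <<'E'
from h import *
p=[.5131,.3842,np.radians(33.6)]
st=snap("wrist","w10");K,W=cam("wrist",st);print(st["position"],st["contact_force"])
L=np.array([[-103,-11.5,55],[-103,11.5,55],[-77,-20,64],[-77,20,64]])/1e3
print(proj(K,W,place(p,L)).round(1).tolist())
t=cv2.imread("pics/w10.png");cv2.imwrite("pics/w10a.png",cv2.resize(t[50:300,200:400],None,fx=2.4,fy=2.4,interpolation=2))
E
```

```text
[0.49944434 0.3753759  0.09692943] [-4.59477035 -3.61113624  8.7368228 ]
[[257.3, 68.5], [305.6, 68.5], [239.1, 125.9], [323.7, 126.0]]
```

View pics/w10a.png

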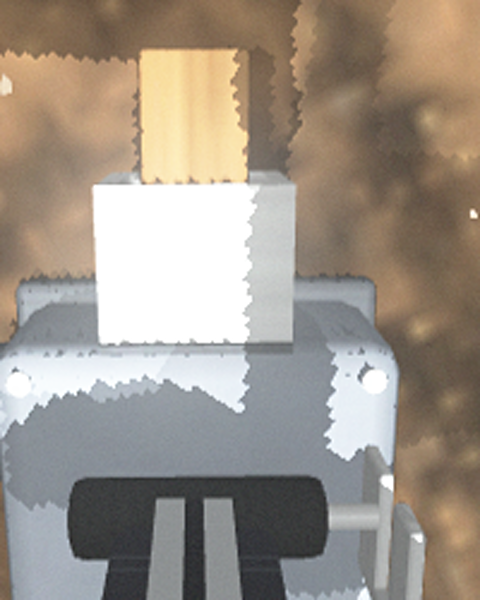

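```bash
python3 -c "
from rig import *
print(sign_off(),get_state()['position'])"
```

```text
the job is handed in; nothing more can be done
the job is handed in; nothing more can be done
```

I slid the wooden block into the feed sleeve, end first, and pushed it home. I then pressed the dead-man lever to its middle position and handed the job in at about 15.5 s, with the robot still holding the lever. `sign_off` gives no verdict, so the outcome rests on the checks below.

- **Which block:** I took the tan wooden block at (300, 264) in the top image, directly in front of the sander and measuring about 57 x 21 mm there. The only other piece I singled out with that shape was blue, at (197, 247).
- **Block home:** it did not move under a push of about 10 N with the closed fingers. The push put its rear end at x ≈ -103.6 mm of the sander, against -103 mm expected. In the last wrist picture its rear edge and the sleeve edge lay within about 1 pixel of where they should be.
- **Lever at the middle:** contact came at z ≈ 109 mm and the fingertips now hold steady at 96.9 mm (target 97 mm), with an upward force of 8.7 N against the expected 8 N.
- **Where checks disagreed:** the scene picture puts the bar about 1 mm low and the wrist picture about 1 mm high, which is within the calibration error. I did not read the pin directly in the gate window.

I never went near the palm handle or the glue pot.

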